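Point out the seasonings to a visiting cook

TASK

A visiting cook asks which seasonings to use: show them by pointing down from straight above, in this order, at the small glass salt shaker, the tall wooden pepper mill, and the middle one of the three spice jars that stand in a row. Each time bring the fingertips centred over it, about two to four centimetres above its top, and stay there for two seconds; travel well above everything in between, so that you do not dip down over the two outer jars. Touch, move and lift nothing at all, and finish while still pointing at the middle jar.

Things in the scene. Friction and masses are not known exactly. Their poses are not given: they have to be found in the camera images.
- salt_top (a point): Salt shaker: small clear-glass shaker with white salt in it and a domed pierced grey cap, 44 mm diameter, 90 mm tall, the shortest upright seasoning. The point is the centre of its top, 90 mm above the worktop; z up.
- pepper_top (a point): Pepper mill: tall turned wooden mill with a waist, a round head and a small metal nut on top, 58 mm diameter, 170 mm tall. The point is the top of the nut, 170 mm above the worktop; z up.
- jar_mid_top (a point): Middle jar of the row: glass spice jar with a plain screw cap, 46 mm diameter, 106 mm tall; the three spice jars are alike and stand in one straight row, 80 mm from centre to centre. The point is the centre of its top, 106 mm above the worktop; z up.
- jar_l_top (a point): Outer jar at the row's left end (seen from the robot), like the middle one in shape and size. The point is the centre of its top, 106 mm above the worktop; z up.
- jar_r_top (a point): Outer jar at the row's right end, the same. The point is the centre of its top, 106 mm above the worktop; z up. Bystanders among the work (fruit, flat tin, tumbler, tea box) are under 100 mm tall; canisters (150 mm), a mug, a kettle (250 mm) and a soap bottle (170 mm) stand at the back. Travel over the seasonings is clear with the fingertips about 0.25 m above the worktop.
Things that resemble listed ones, but are neither listed nor needed, are in the scene too. Leave any black or pink look-alike of the part that bears salt_top alone.

How it is judged:
By the outcome, as a careful person would: the job done as asked, in the order asked, and still so for the second after the job is handed in, with the robot touching nothing.
It also fails if it takes over 51 s, if anything falls off the work surface, if the arm or the gripper's body presses on something with over 40 N, if the wrist force passes 120 N, or if a joint passes its speed limit or range.

ROBOT

A 7-joint arm with a two-finger parallel gripper is mounted at the origin on a cart in front of the work surface, level with it; the furniture and walls round the work are solid. World frame = base frame: x ahead of the robot, y to its left, z up, the work surface at z = 0. Lengths are in m, angles in rad, forces in N, time in s.
With the tool pointing down it reaches from about 0.35 to 0.9 m from the base axis. Payload 8.1 kg.
Tool frame: the origin (TCP) lies between the finger pads; the fingertips stand bot.finger_overhang ahead of it and the grasp point (between the pads) lies 6 mm ahead of it (bot.finger_overhang is the distance from the TCP to the fingertips, in m); z points along the fingers, y is the direction in which the jaws open and shut (so a half turn about z gives the same grasp; the last joint's range is limited). The gripper opens to 92 mm and grips with 3 to 60 N. Pads are 19 mm wide; open, the fingers measure 130 mm over their backs; the gripper's body (75 mm by 190 mm) begins 47 mm behind the grasp point.
Start: joints at [1.168, 0.434, 0.025, 1.573, -0.012, 1.134, -0.075], TCP at [0.185, -0.597, 0.252] pointing down, gripper open.
Joint ranges: [-2.62, 2.62], [-0.44, 2.09], [-1.27, 1.32], [0.08, 2.57], [-1.32, 4.46], [0.12, 2], [-2.74, 2.74]. Speed limits (rad/s): [2.22, 2.22, 3.01, 3.01, 3.14, 3.14, 3.14].

INTERFACE

Orientations are given as a unit quaternion [w, x, y, z].
In Python, from plant import bot gives the robot as it stands.
- The arm moves only by the tool play_rows, never from a script. Its argument "commands" is one flat list of numbers, 7 for each row, row after row: the closure, from 0 (fully open) to 1 (shut), then the shift along the tool's x, y, z in units of 60 mm (1.0 is 60 mm), then the turn, a rotation vector about the tool's x, y, z in units of 10 degrees (1.0 is 10 degrees). In form: [grip, x, y, z, ax, ay, az, grip, x, y, z, ax, ay, az, ...]. A call has 1 to 8 rows; each row shifts and turns the commanded pose from where the row before left it, along the tool's axes as they then stand; what a row does not reach is not made up. A row lasts 1/8 s, in which the tool goes at most 62.5 mm and 10.7 degrees, less where a joint would pass 70% of its speed; a pose out of reach is approached as far as the arm can. A call is refused whole if a number of a shift passes 1 or a number of a turn 1, either way. A call with a gripper value outside its range is refused whole. The fingers move at their own pace and stop on an object; "force" is the grip in N (left out, the last holds). Time passes only in rows, so rows that do not move let the fingers close. It gives the time, the measured TCP pose, the force and the opening at its end, in the units of the state.
- bot.sense(): the state, without advancing time (a new reading comes with each control period).
- bot.camera(name): name is "scene" or "top" or "wrist"; returns the picture (480x640x3 uint8, blue, green, red); there is no depth.
- bot.camera_info(name): a dict with "vertical_fov" (degrees; the focal length in pixels is half the picture's height over the tangent of half this angle, whatever the lens; pixels are square), "cx", "cy" (the principal point, pixels), "view" (4x4, takes a point from world to camera coordinates). Camera axes: x right, y down, z forward; pixel columns grow to the right and rows downward; lengths in m; the calibration is good to about 2 mm. A picture is of the moment at which its call begins: read the wrist's pose just before it. camera_info takes no time and is no camera call; for the wrist camera it gives the pose at the moment of the call.
- bot.finish_job(): hands the job in, once; it reports no verdict.
The state is a dict: "t": time; "joints": joint angles; "joint_velocities": joint speeds; "joint_efforts": joint torques, N m; "position": TCP position; "orientation": TCP orientation; "contact_force": force on the tool from outside, world axes, zero at the start; "torque": the same for the moment, N m; "finger_gap": finger opening in m.
Only numpy, scipy, OpenCV 4.12 (cv2) and the standard library are available. Lean on these libraries where they do the work, as an engineer would, in place of code of your own. Each camera call takes 0.05 s, during which the arm holds its last target.

## Working session

There is one attempt and no reset: what is moved stays moved. The work goes in short steps, Python scripts to look and compute and a tool call to move; the robot and the scene stay as the last step left them, time stands still between calls to the robot, and variables do not carry over. Pictures are saved under pics/ and viewed, and the job is handed in when it is done.

Besides the shell and the picture viewer there is one more tool, called by a JSON object that holds its "api" and its "payload", one argument or row to a line. play_rows: Moves the arm, as the interface text tells. Its arguments: {"type":"object","properties":{"commands":{"type":"array","items":{"type":"number"}},"force":{"type":"number"}},"required":["commands"]}

```bash
mkdir -p pics; python3 - <<'E'
from plant import bot
import cv2
print(bot.sense()); print(bot.finger_overhang)
for n in("scene","top"):
    cv2.imwrite(f"pics/{n}0.png",bot.camera(n)); print(n,bot.camera_info(n))
E
```

```text
{'t': 0.0, 'joints': array([ 1.16837464,  0.43521639,  0.02498429,  1.57409251, -0.01159652,
        1.13400474, -0.07508451]), 'joint_velocities': array([ 0.00070619, -0.00100049, -0.00011674,  0.00124189, -0.00100544,
        0.00067912, -0.00012964]), 'joint_efforts': array([-4.66689471e-04, -6.67850733e+01,  9.84493196e-01, -3.14465082e+01,
       -6.07042154e-02,  4.26853937e-02,  8.03416060e-05]), 'position': array([ 0.18439532, -0.59668465,  0.25095095]), 'orientation': array([-7.64338960e-04,  9.88788799e-01,  1.49318752e-01, -1.91661800e-04]), 'contact_force': array([-0.86263764,  0.74970726,  0.10218178]), 'torque': array([-0.01055656, -0.00998875,  0.0033995 ]), 'finger_gap': 0.09215067456252589}
0.025
scene {'vertical_fov': 45.47147915750657, 'cx': 322.3172025285354, 'cy': 237.55217095289893, 'view': array([[-0.37344488, -0.92759208,  0.01057652,  0.19244038],
       [-0.70597374,  0.27678904, -0.65191173,  0.44367406],
       [ 0.60178069, -0.25091984, -0.7582211 ,  1.0653334 ],
       [ 0.        ,  0.        ,  0.        ,  1.        ]])}
top {'vertical_fov': 56.746635071249706, 'cx': 317.62292090342123, 'cy': 246.1911748495294, 'view': array([[-0.0234998 , -0.99923605, -0.03122622,  0.04011634],
       [-0.99780482,  0.02537764, -0.06116794,  0.54064456],
       [ 0.06191366,  0.02972024, -0.99763892,  1.10603587],
       [ 0.        ,  0.        ,  0.        ,  1.        ]])}
```

View pics/scene0.png

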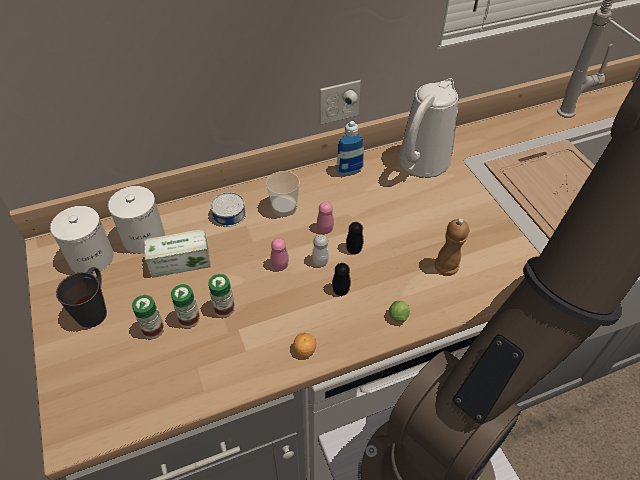

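View pics/top0.png

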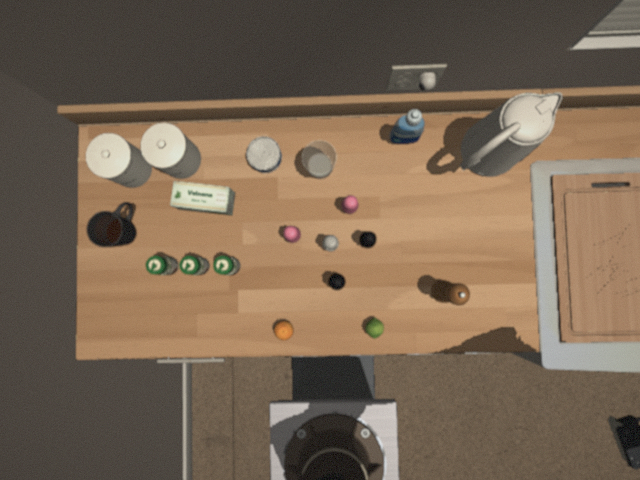

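In the scene view, the grey-capped clear shaker is at (320,250). Its look-alikes are pink at (279,254) and (325,217), and black at (355,237) and (342,278). The pepper mill is at (455,245), and the jars are at (147,315), (184,304) and (221,294). In the top view, the salt is at (330,242), the mill at (459,294) and the jars at (157,265), (191,265) and (225,265). The grey one fits the salt description, so I'll confirm it in enlarged crops.

```bash
python3 - <<'E'
import cv2,numpy as np
t=cv2.imread("pics/top0.png");s=cv2.imread("pics/scene0.png")
def c(im,u,v,r=25,k=8): return cv2.resize(im[v-r:v+r,u-r:u+r],None,fx=400/(2*r),fy=400/(2*r),interpolation=cv2.INTER_CUBIC)[:300] if 0 else cv2.resize(im[v-r:v+r,u-r:u+r],(266,266),interpolation=cv2.INTER_CUBIC)
o=np.vstack([np.hstack([c(t,330,242),c(t,459,294),c(t,191,265)]),np.hstack([c(s,320,245),c(s,457,230),c(s,184,295)])])
cv2.imwrite("pics/crop.png",o)
E
```

```text
(no output)
```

View pics/crop.png

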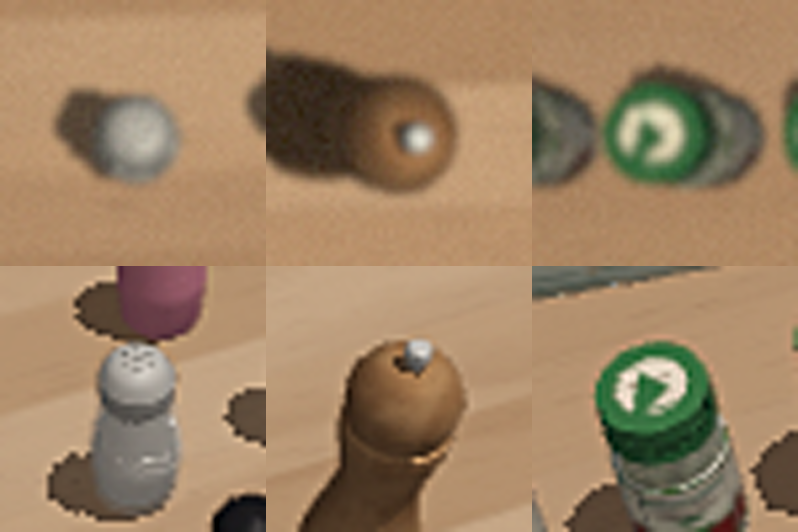

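```bash
cat > h.py <<'E'
from plant import bot
import numpy as np
def ray(n,u,v,ci=None):
    c=ci or bot.camera_info(n); f=240/np.tan(np.radians(c["vertical_fov"])/2)
    R=c["view"][:3,:3];t=c["view"][:3,3]
    return -R.T@t, R.T@np.array([(u-c["cx"])/f,(v-c["cy"])/f,1])
def at(n,u,v,z,ci=None):
    o,d=ray(n,u,v,ci); return o+d*(z-o[2])/d[2]
def proj(n,p,ci=None):
    c=ci or bot.camera_info(n); f=240/np.tan(np.radians(c["vertical_fov"])/2)
    q=c["view"][:3,:3]@p+c["view"][:3,3]; return q[:2]/q[2]*f+[c["cx"],c["cy"]]
E
python3 - <<'E'
from h import *
np.set_printoptions(precision=4,suppress=True)
for n,a,b,z in(("salt",(330.5,242.4),(320.3,236.6),.09),("pep",(461.7,294.3),(460.4,219.5),.17),("mid",(189,264.5),(181,291.5),.106),("L",(156,265),(144,303),.106),("R",(224,264.5),(218,281),.106)):
    print(n,at("top",*a,z),at("scene",*b,z))
print(bot.camera_info("wrist"))
E
```

```text
salt [ 0.5451 -0.0059  0.09  ] [ 0.546  -0.0063  0.09  ]
pep [ 0.4207 -0.2846  0.17  ] [ 0.4159 -0.2851  0.17  ]
mid [0.5007 0.3266 0.106 ] [0.4986 0.3279 0.106 ]
L [0.5014 0.4048 0.106 ] [0.498  0.4052 0.106 ]
R [0.4987 0.2441 0.106 ] [0.4968 0.2485 0.106 ]
{'vertical_fov': 64.00275666905296, 'cx': 316.33824424853236, 'cy': 238.98807524458127, 'view': array([[ 0.2937, -0.9559, -0.0015, -0.6226],
       [-0.9128, -0.2809,  0.2963, -0.0359],
       [-0.2837, -0.0857, -0.9551,  0.3924],
       [ 0.    ,  0.    ,  0.    ,  1.    ]])}
```

Both cameras agree to within 5 mm: salt (0.5455, -0.006), mill (0.418, -0.285), middle jar (0.4995, 0.327). Next I work out the moves in the tool frame.

```bash
cat >> h.py <<'E'
from scipy.spatial.transform import Rotation as Ro
T=dict(salt=(.5455,-.006,.09),pep=(.4180,-.2848,.17),mid=(.4997,.3272,.106))
def go(name,tipz):
    np.set_printoptions(precision=3,suppress=True)
    s=bot.sense(); R=Ro.from_quat(s["orientation"],scalar_first=True)
    tip=s["position"]+R.apply([0,0,bot.finger_overhang])
    g=np.array([*T[name][:2],tipz]); d=R.inv().apply(g-tip)/.06
    want=R.as_matrix()[:,2]; 
    e=R.inv().apply(np.cross(want,[0,0,-1])); 
    print("t",s["t"],"tip",tip,"d units",d,"tilt err(10deg)",np.degrees(e)/10,"F",s["contact_force"],"gap",s["finger_gap"],"j",s["joints"])
E
python3 -c "
from h import *
go('salt',.275)"
```

```text
t 0.1 tip [ 0.184 -0.597  0.226] d units [ 8.657 -7.63  -0.807] tilt err(10deg) [-0.008  0.001 -0.   ] F [-0.553 -0.285 -0.914] gap 0.0917610371179669 j [ 1.168  0.435  0.025  1.574 -0.012  1.134 -0.075]
```

{"api": "play_rows", "payload": {
  "commands": [1, 0, 0, -0.4, 0, 0, 0, 1, 0, 0, -0.4, 0, 0, 0, 1, 0.4, -0.35, 0, 0, 0, 0, 1, 0.5, -0.44, 0, 0, 0, 0, 1, 0.5, -0.44, 0, 0, 0, 0, 1, 0.5, -0.44, 0, 0, 0, 0, 1, 0.5, -0.44, 0, 0, 0, 0, 1, 0.5, -0.44, 0, 0, 0, 0],
  "force": 5
}}

```text
t: 1.1
position: [0.306, -0.3982, 0.2995]
orientation: [-0.0, 0.989, 0.149, -0.0]
contact_force: [0.5, -0.5, 0.4]
finger_gap: 0.0166
```

```bash
python3 -c "
from h import *
go('salt',.275)"
```

```text
t 1.1 tip [ 0.306 -0.398  0.274] d units [ 5.743 -5.067 -0.008] tilt err(10deg) [-0.002  0.001  0.   ] F [ 0.525 -0.475  0.43 ] gap 0.016595654104142977 j [ 0.877  0.201 -0.081  1.788  0.018  1.154 -0.481]
```

{"api": "play_rows", "payload": {
  "commands": [1, 0.6, -0.53, 0, 0, 0, 0, 1, 0.6, -0.53, 0, 0, 0, 0, 1, 0.6, -0.53, 0, 0, 0, 0, 1, 0.6, -0.53, 0, 0, 0, 0, 1, 0.6, -0.53, 0, 0, 0, 0, 1, 0.6, -0.53, 0, 0, 0, 0, 1, 0.6, -0.53, 0, 0, 0, 0, 1, 0.6, -0.53, 0, 0, 0, 0]
}}

```text
t: 2.1
position: [0.5061, -0.0702, 0.2995]
orientation: [0.0, 0.989, 0.149, -0.0]
contact_force: [0.4, -0.2, 0.1]
finger_gap: 0.0004
```

```bash
python3 -c "
from h import *
go('salt',.275)"
```

```text
t 2.1 tip [ 0.506 -0.07   0.275] d units [ 0.943 -0.829 -0.008] tilt err(10deg) [ 0.     0.002 -0.   ] F [ 0.382 -0.183  0.096] gap 0.0003667438753704716 j [ 0.321  0.238 -0.352  1.752  0.089  1.168 -1.329]
```

{"api": "play_rows", "payload": {
  "commands": [1, 0.5, -0.45, 0, 0, 0, 0, 1, 0.3, -0.25, 0, 0, 0, 0, 1, 0.14, -0.13, 0, 0, 0, 0, 1, 0, 0, 0, 0, 0, 0]
}}

```text
t: 2.6
position: [0.5447, -0.0072, 0.2994]
orientation: [-0.0, 0.989, 0.15, -0.0]
contact_force: [-1.2, 0.2, -0.2]
finger_gap: 0.0006
```

```bash
python3 -c "
from h import *
import cv2
go('salt',.12)
ci=bot.camera_info('wrist')
im=bot.camera('wrist');cv2.imwrite('pics/w1.png',im)
print(proj('wrist',np.array(T['salt']),ci))
im=bot.camera('scene');cv2.imwrite('pics/s1.png',im)
go('salt',.12)"
```

```text
t 2.6 tip [ 0.545 -0.007  0.274] d units [ 0.021 -0.014  2.573] tilt err(10deg) [-0.001  0.004  0.   ] F [-1.184  0.18  -0.174] gap 0.0006073140193099314 j [ 0.207  0.298 -0.379  1.674  0.117  1.192 -1.47 ]
[317.213 211.168]
t 2.7 tip [ 0.544 -0.009  0.275] d units [ 0.032 -0.036  2.576] tilt err(10deg) [0.003 0.004 0.   ] F [0.425 0.652 0.57 ] gap 0.000560526862692481 j [ 0.209  0.298 -0.378  1.675  0.117  1.192 -1.47 ]
```

View pics/w1.png

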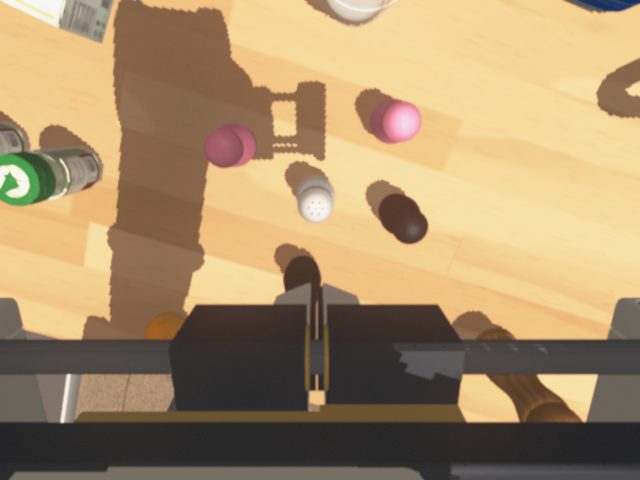

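The wrist view shows the pierced grey salt cap at (316,207). The prediction was (317,211), so the difference is about 3 mm. I'll lower over it.

{"api": "play_rows", "payload": {
  "commands": [1, 0.05, -0.03, 0.3, 0, 0, 0, 1, 0, 0, 0.5, 0, 0, 0, 1, 0, 0, 0.6, 0, 0, 0, 1, 0, 0, 0.6, 0, 0, 0, 1, 0, 0, 0.4, 0, 0, 0, 1, 0, 0, 0.18, 0, 0, 0, 1, 0, 0, 0, 0, 0, 0, 1, 0, 0, 0, 0, 0, 0]
}}

```text
t: 3.7
position: [0.5478, -0.0049, 0.146]
orientation: [0.0, 0.989, 0.149, 0.001]
contact_force: [-0.6, -0.3, -0.1]
finger_gap: 0.0006
```

```bash
python3 -c "
from h import *
import cv2
go('salt',.12)
ci=bot.camera_info('wrist')
im=bot.camera('wrist')
a=bot.camera('scene')
cv2.imwrite('pics/w2.png',np.hstack([cv2.resize(im,(400,300)),cv2.resize(a[130:330,200:466],(400,300))]))
print(proj('wrist',np.array(T['salt']),ci))
"
```

```text
t 3.7 tip [ 0.548 -0.005  0.121] d units [-0.043  0.006  0.016] tilt err(10deg) [ 0.003 -0.009  0.   ] F [-0.596 -0.329 -0.085] gap 0.0005858112956700109 j [ 0.173  0.452 -0.354  1.866  0.202  0.856 -1.553]
[320.039 283.308]
```

View pics/w2.png

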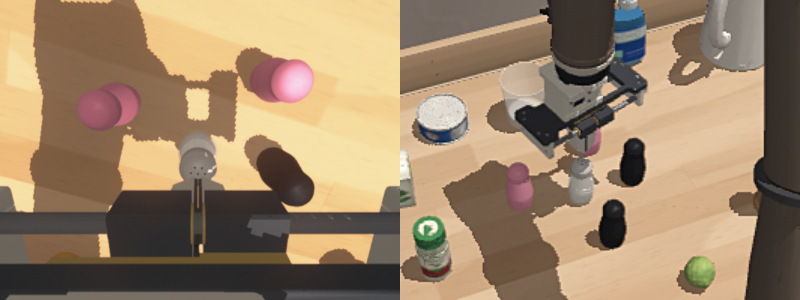

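```bash
python3 -c "
from h import *
import cv2
ci=bot.camera_info('wrist')
go('salt',.12)
im=bot.camera('wrist')
c=im[190:340,220:420]
cv2.imwrite('pics/w3.png',cv2.resize(c,(800,600),interpolation=cv2.INTER_CUBIC))
print(proj('wrist',np.array(T['salt']),ci))
"
```

```text
t 3.8 tip [ 0.548 -0.005  0.121] d units [-0.044  0.009  0.017] tilt err(10deg) [ 0.003 -0.01  -0.   ] F [0.685 0.209 1.38 ] gap 0.0004456392200924866 j [ 0.173  0.452 -0.354  1.866  0.202  0.856 -1.553]
[320.32  283.406]
```

View pics/w3.png

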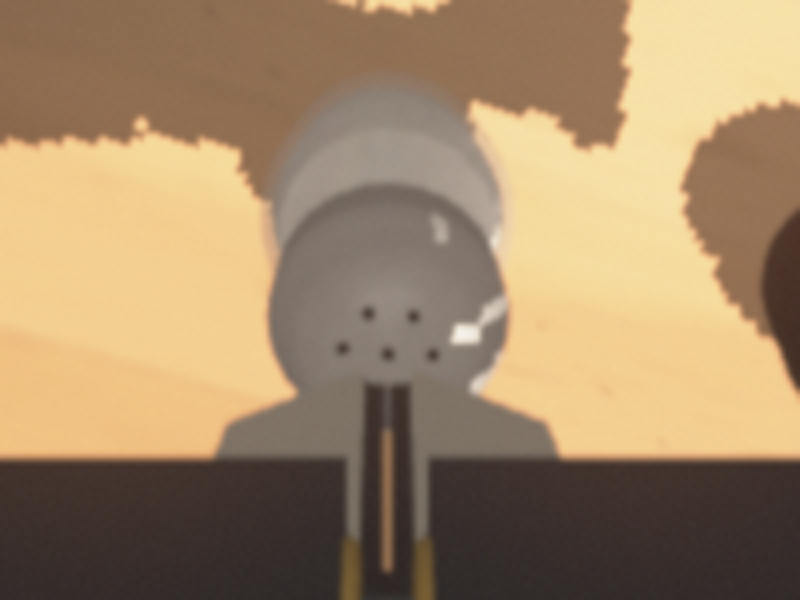

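```bash
python3 -c "
from h import *
print(at('wrist',317,278.5,.09))"
```

```text
[ 0.54763486 -0.00341604  0.09      ]
```

The wrist camera puts the salt top at (0.5476, -0.0034). The tip is at (0.548, -0.005, 0.121), which is centred and 31 mm above. I'll hold here.

{"api": "play_rows", "payload": {
  "commands": [1, 0, 0, 0, 0, 0, 0, 1, 0, 0, 0, 0, 0, 0, 1, 0, 0, 0, 0, 0, 0, 1, 0, 0, 0, 0, 0, 0, 1, 0, 0, 0, 0, 0, 0, 1, 0, 0, 0, 0, 0, 0, 1, 0, 0, 0, 0, 0, 0, 1, 0, 0, 0, 0, 0, 0]
}}

```text
t: 4.85
position: [0.5472, -0.0047, 0.1449]
orientation: [0.0, 0.989, 0.149, -0.0]
contact_force: [1.0, 0.1, -0.4]
finger_gap: 0.0006
```

{"api": "play_rows", "payload": {
  "commands": [1, 0, 0, 0, 0, 0, 0, 1, 0, 0, 0, 0, 0, 0, 1, 0, 0, 0, 0, 0, 0, 1, 0, 0, 0, 0, 0, 0, 1, 0, 0, 0, 0, 0, 0, 1, 0, 0, 0, 0, 0, 0, 1, 0, 0, 0, 0, 0, 0, 1, 0, 0, 0, 0, 0, 0]
}}

```text
t: 5.85
position: [0.5472, -0.0047, 0.1449]
orientation: [0.0, 0.989, 0.149, 0.0]
contact_force: [-0.2, -0.0, -0.3]
finger_gap: 0.0006
```

{"api": "play_rows", "payload": {
  "commands": [1, 0, 0, 0, 0, 0, 0, 1, 0, 0, 0, 0, 0, 0, 1, 0, 0, -0.4, 0, 0, 0, 1, 0, 0, -0.6, 0, 0, 0, 1, 0, 0, -0.6, 0, 0, 0, 1, 0, 0, -0.6, 0, 0, 0, 1, 0, 0, -0.4, 0, 0, 0, 1, 0, 0, 0, 0, 0, 0]
}}

```text
t: 6.85
position: [0.5481, -0.0045, 0.3029]
orientation: [0.0, 0.989, 0.149, 0.002]
contact_force: [-0.3, 0.2, -0.1]
finger_gap: 0.0003
```

```bash
python3 -c "
from h import *
go('pep',.275)"
```

```text
t 6.85 tip [ 0.548 -0.004  0.278] d units [-3.453  3.823  0.039] tilt err(10deg) [ 0.006 -0.021 -0.   ] F [-0.317  0.186 -0.075] gap 0.00033591726157416356 j [ 0.204  0.3   -0.382  1.664  0.119  1.197 -1.476]
```

{"api": "play_rows", "payload": {
  "commands": [1, -0.35, 0.4, 0, 0, 0, 0, 1, -0.5, 0.55, 0, 0, 0, 0, 1, -0.5, 0.55, 0, 0, 0, 0, 1, -0.5, 0.55, 0, 0, 0, 0, 1, -0.5, 0.55, 0, 0, 0, 0, 1, -0.5, 0.55, 0, 0, 0, 0, 1, -0.35, 0.4, 0, 0, 0, 0, 1, -0.25, 0.27, 0, 0, 0, 0]
}}

```text
t: 7.85
position: [0.4157, -0.2862, 0.2998]
orientation: [-0.0, 0.989, 0.148, -0.001]
contact_force: [0.5, 0.1, 0.7]
finger_gap: 0.0007
```

{"api": "play_rows", "payload": {
  "commands": [1, 0, 0, 0, 0, 0, 0, 1, 0, 0, 0, 0, 0, 0]
}}

```text
t: 8.1
position: [0.4173, -0.2837, 0.3003]
orientation: [-0.0, 0.989, 0.15, -0.0]
contact_force: [-0.4, 0.4, -0.2]
finger_gap: 0.0008
```

```bash
python3 -c "
from h import *
import cv2
go('pep',.2)
ci=bot.camera_info('wrist')
im=bot.camera('wrist')
c=im[160:340,200:440]
print(proj('wrist',np.array(T['pep']),ci))
cv2.imwrite('pics/w4.png',cv2.resize(c,(800,600),interpolation=cv2.INTER_CUBIC))
"
```

```text
t 8.1 tip [ 0.417 -0.284  0.275] d units [0.006 0.022 1.256] tilt err(10deg) [-0.006  0.002  0.   ] F [-0.373  0.366 -0.206] gap 0.0008323541951330746 j [ 0.675  0.214 -0.221  1.772  0.05   1.162 -0.832]
[320.489 237.354]
```

View pics/w4.png

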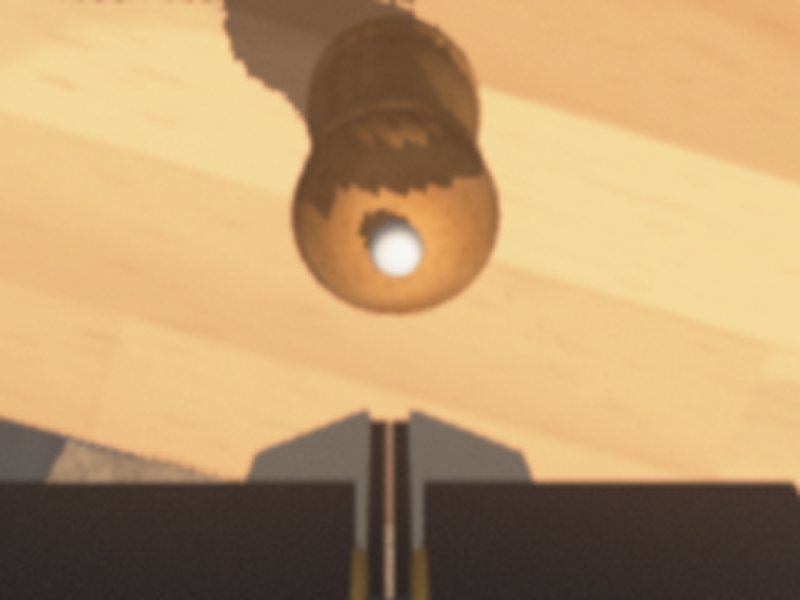

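The nut is at (319,236) and the prediction was (320.5,237), so they agree to about 1 mm. I'll descend.

{"api": "play_rows", "payload": {
  "commands": [1, 0, 0.02, 0.3, 0, 0, 0, 1, 0, 0, 0.4, 0, 0, 0, 1, 0, 0, 0.35, 0, 0, 0, 1, 0, 0, 0.2, 0, 0, 0, 1, 0, 0, 0, 0, 0, 0, 1, 0, 0, 0, 0, 0, 0]
}}

```text
t: 8.9
position: [0.418, -0.2859, 0.2267]
orientation: [0.0, 0.989, 0.149, 0.0]
contact_force: [0.1, -1.2, 0.0]
finger_gap: 0.0007
```

```bash
python3 -c "
from h import *
import cv2
go('pep',.2)
ci=bot.camera_info('wrist')
im=bot.camera('wrist')
c=im[160:340,200:440]
print(proj('wrist',np.array(T['pep']),ci))
cv2.imwrite('pics/w5.png',cv2.resize(c,(800,600),interpolation=cv2.INTER_CUBIC))
"
```

```text
t 8.9 tip [ 0.418 -0.286  0.202] d units [ 0.005 -0.018  0.028] tilt err(10deg) [ 0.004 -0.004 -0.   ] F [ 0.072 -1.203  0.049] gap 0.0006656568147631696 j [ 0.671  0.281 -0.22   1.878  0.073  0.989 -0.851]
[317.333 277.787]
```

View pics/w5.png

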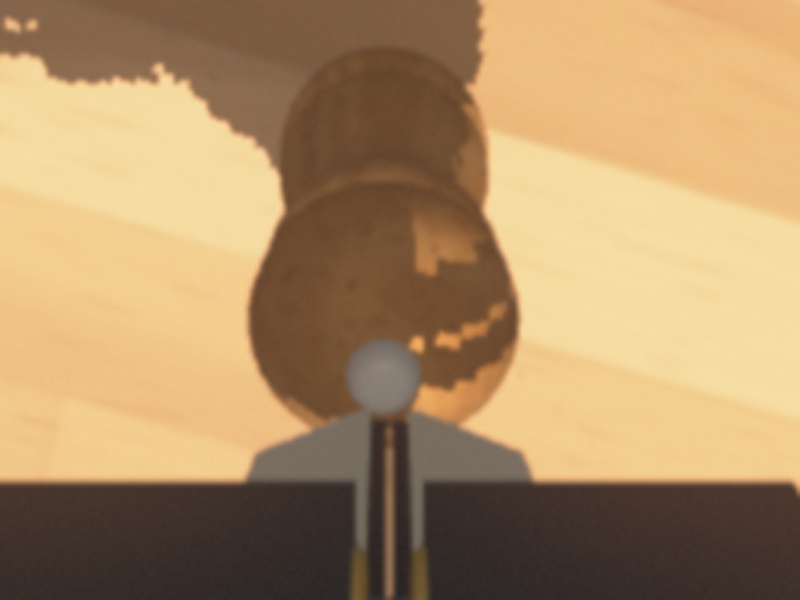

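The nut is at (315,273) against a prediction of (317,278), about 2 mm off, and the tip is 31 mm above it. I'll hold, then rise.

{"api": "play_rows", "payload": {
  "commands": [1, 0, 0, 0, 0, 0, 0, 1, 0, 0, 0, 0, 0, 0, 1, 0, 0, 0, 0, 0, 0, 1, 0, 0, 0, 0, 0, 0, 1, 0, 0, 0, 0, 0, 0, 1, 0, 0, 0, 0, 0, 0, 1, 0, 0, 0, 0, 0, 0, 1, 0, 0, 0, 0, 0, 0]
}}

```text
t: 9.95
position: [0.4175, -0.2859, 0.226]
orientation: [0.0, 0.989, 0.149, 0.0]
contact_force: [0.3, -0.7, -0.3]
finger_gap: 0.0005
```

{"api": "play_rows", "payload": {
  "commands": [1, 0, 0, 0, 0, 0, 0, 1, 0, 0, 0, 0, 0, 0, 1, 0, 0, 0, 0, 0, 0, 1, 0, 0, 0, 0, 0, 0, 1, 0, 0, 0, 0, 0, 0, 1, 0, 0, 0, 0, 0, 0, 1, 0, 0, 0, 0, 0, 0, 1, 0, 0, 0, 0, 0, 0]
}}

```text
t: 10.95
position: [0.4174, -0.2859, 0.2259]
orientation: [0.0, 0.989, 0.149, -0.0]
contact_force: [-1.2, -0.1, -0.3]
finger_gap: 0.0005
```

{"api": "play_rows", "payload": {
  "commands": [1, 0, 0, 0, 0, 0, 0, 1, 0, 0, 0, 0, 0, 0, 1, 0, 0, 0, 0, 0, 0, 1, 0, 0, -0.4, 0, 0, 0, 1, 0, 0, -0.5, 0, 0, 0, 1, 0, 0, -0.4, 0, 0, 0, 1, 0, 0, -0.1, 0, 0, 0, 1, 0, 0, 0, 0, 0, 0]
}}

```text
t: 11.95
position: [0.4174, -0.2859, 0.3096]
orientation: [0.0, 0.989, 0.149, -0.0]
contact_force: [-0.1, -0.5, -0.4]
finger_gap: 0.0004
```

```bash
python3 -c "
from h import *
go('mid',.28)"
```

```text
t 11.95 tip [ 0.417 -0.286  0.285] d units [ 4.328 -9.357  0.075] tilt err(10deg) [ 0.     0.001 -0.   ] F [-0.101 -0.473 -0.428] gap 0.00036953674347683756 j [ 0.677  0.209 -0.219  1.755  0.049  1.183 -0.828]
```

{"api": "play_rows", "payload": {
  "commands": [1, 0.18, -0.4, 0, 0, 0, 0, 1, 0.27, -0.58, 0, 0, 0, 0, 1, 0.27, -0.58, 0, 0, 0, 0, 1, 0.27, -0.58, 0, 0, 0, 0, 1, 0.27, -0.58, 0, 0, 0, 0, 1, 0.27, -0.58, 0, 0, 0, 0, 1, 0.27, -0.58, 0, 0, 0, 0, 1, 0.27, -0.58, 0, 0, 0, 0]
}}

```text
t: 12.95
position: [0.4565, 0.0075, 0.3086]
orientation: [-0.0, 0.989, 0.149, -0.001]
contact_force: [0.6, 0.2, 0.2]
finger_gap: 0.0004
```

```bash
python3 -c "
from h import *
go('mid',.28)"
```

```text
t 12.95 tip [0.456 0.008 0.284] d units [ 2.261 -4.878  0.059] tilt err(10deg) [-0.003  0.011  0.   ] F [0.649 0.177 0.228] gap 0.0003904996480211702 j [ 0.27   0.148 -0.454  1.843  0.07   1.168 -1.479]
```

{"api": "play_rows", "payload": {
  "commands": [1, 0.27, -0.58, 0, 0, 0, 0, 1, 0.27, -0.58, 0, 0, 0, 0, 1, 0.27, -0.58, 0, 0, 0, 0, 1, 0.27, -0.58, 0, 0, 0, 0, 1, 0.27, -0.58, 0, 0, 0, 0, 1, 0.27, -0.58, 0, 0, 0, 0, 1, 0.27, -0.58, 0, 0, 0, 0, 1, 0.18, -0.4, 0, 0, 0, 0]
}}

```text
t: 13.95
position: [0.4961, 0.3004, 0.3082]
orientation: [0.0, 0.989, 0.15, -0.001]
contact_force: [0.1, -0.6, 0.3]
finger_gap: 0.0005
```

```bash
python3 -c "
from h import *
go('mid',.28)"
```

```text
t 13.95 tip [0.496 0.3   0.283] d units [ 0.191 -0.409  0.053] tilt err(10deg) [-0.001  0.013  0.   ] F [ 0.075 -0.607  0.273] gap 0.0005404179184932488 j [-0.225  0.385 -0.576  1.564  0.215  1.259 -2.103]
```

{"api": "play_rows", "payload": {
  "commands": [1, 0.1, -0.25, 0, 0, 0, 0, 1, 0.08, -0.15, 0, 0, 0, 0, 1, 0, 0, 0, 0, 0, 0, 1, 0, 0, 0, 0, 0, 0]
}}

```text
t: 14.45
position: [0.5003, 0.3238, 0.3099]
orientation: [0.0, 0.989, 0.149, 0.0]
contact_force: [0.9, 0.0, 0.4]
finger_gap: 0.0005
```

```bash
python3 -c "
from h import *
import cv2
go('mid',.136)
ci=bot.camera_info('wrist')
im=bot.camera('wrist')
print(proj('wrist',np.array(T['mid']),ci))
cv2.imwrite('pics/w6.png',im)
"
```

```text
t 14.45 tip [0.5   0.324 0.285] d units [ 0.007 -0.059  2.481] tilt err(10deg) [ 0.004  0.    -0.   ] F [0.856 0.047 0.353] gap 0.00048385413407936846 j [-0.266  0.41  -0.574  1.524  0.229  1.276 -2.141]
[314.239 213.418]
```

View pics/w6.png

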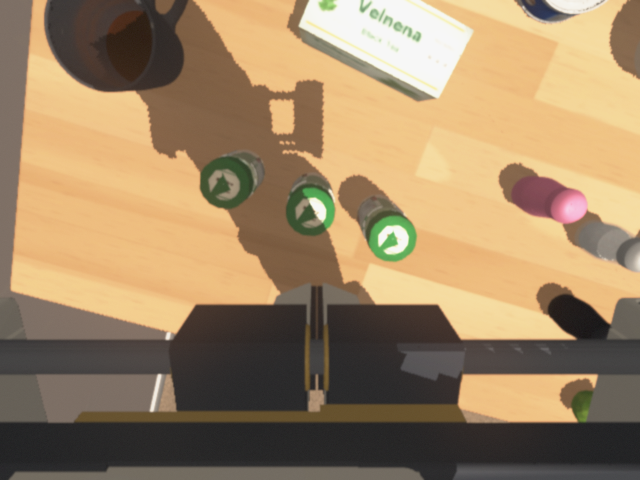

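The middle cap is at (311,210), predicted (314,213), with the outer jars at (227,181) and (391,238) on either side. I'll descend onto the middle one.

{"api": "play_rows", "payload": {
  "commands": [1, 0.02, -0.06, 0.3, 0, 0, 0, 1, 0, 0, 0.5, 0, 0, 0, 1, 0, 0, 0.6, 0, 0, 0, 1, 0, 0, 0.5, 0, 0, 0, 1, 0, 0, 0.4, 0, 0, 0, 1, 0, 0, 0.18, 0, 0, 0, 1, 0, 0, 0, 0, 0, 0, 1, 0, 0, 0, 0, 0, 0]
}}

```text
t: 15.5
position: [0.5004, 0.3291, 0.162]
orientation: [-0.0, 0.989, 0.149, 0.001]
contact_force: [-0.5, -0.4, 0.8]
finger_gap: 0.0005
```

```bash
python3 -c "
from h import *
import cv2
go('mid',.136)
ci=bot.camera_info('wrist')
im=bot.camera('wrist')
print(proj('wrist',np.array(T['mid']),ci))
a=bot.camera('scene')
cv2.imwrite('pics/w7.png',np.hstack([cv2.resize(im[160:340,220:400],(400,400)),cv2.resize(a[180:380,80:280],(400,400))]))
"
```

```text
t 15.5 tip [0.5   0.329 0.137] d units [-0.022  0.027  0.016] tilt err(10deg) [-0.003 -0.007 -0.   ] F [-0.453 -0.39   0.816] gap 0.0004779377818054839 j [-0.301  0.54  -0.537  1.712  0.323  0.977 -2.229]
[322.405 281.067]
```

View pics/w7.png

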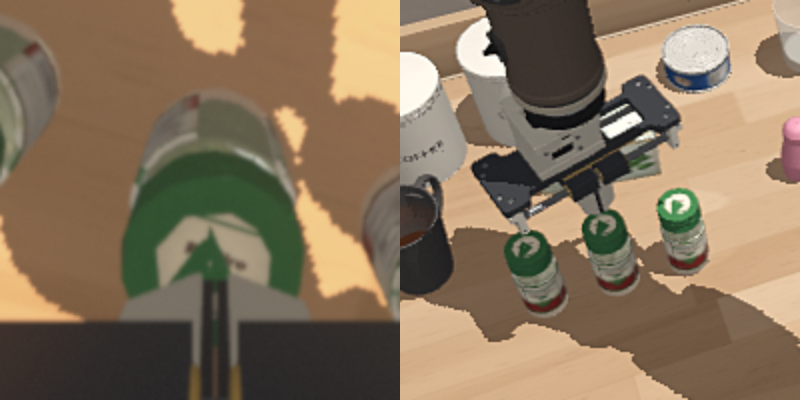

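The closed fingertips are centred over the middle cap and 31 mm above it. I'll hold here, then hand the job in.

{"api": "play_rows", "payload": {
  "commands": [1, 0, 0, 0, 0, 0, 0, 1, 0, 0, 0, 0, 0, 0, 1, 0, 0, 0, 0, 0, 0, 1, 0, 0, 0, 0, 0, 0, 1, 0, 0, 0, 0, 0, 0, 1, 0, 0, 0, 0, 0, 0, 1, 0, 0, 0, 0, 0, 0, 1, 0, 0, 0, 0, 0, 0]
}}

```text
t: 16.6
position: [0.5001, 0.3287, 0.1611]
orientation: [0.0, 0.989, 0.149, -0.0]
contact_force: [1.0, -0.5, -0.2]
finger_gap: 0.0004
```

{"api": "play_rows", "payload": {
  "commands": [1, 0, 0, 0, 0, 0, 0, 1, 0, 0, 0, 0, 0, 0, 1, 0, 0, 0, 0, 0, 0, 1, 0, 0, 0, 0, 0, 0, 1, 0, 0, 0, 0, 0, 0, 1, 0, 0, 0, 0, 0, 0, 1, 0, 0, 0, 0, 0, 0, 1, 0, 0, 0, 0, 0, 0]
}}

```text
t: 17.6
position: [0.5001, 0.3287, 0.1611]
orientation: [0.0, 0.989, 0.149, -0.0]
contact_force: [0.5, -0.2, -0.3]
finger_gap: 0.0004
```

{"api": "play_rows", "payload": {
  "commands": [1, 0, 0, 0, 0, 0, 0, 1, 0, 0, 0, 0, 0, 0, 1, 0, 0, 0, 0, 0, 0, 1, 0, 0, 0, 0, 0, 0]
}}

```text
t: 18.1
position: [0.5001, 0.3287, 0.1611]
orientation: [0.0, 0.989, 0.149, -0.0]
contact_force: [0.3, -0.2, -0.4]
finger_gap: 0.0003
```

```bash
python3 -c "
from h import *
go('mid',.136)
print(bot.finish_job())"
```

```text
t 18.1 tip [0.5   0.329 0.136] d units [-0.013  0.022  0.002] tilt err(10deg) [ 0.  0. -0.] F [ 0.251 -0.184 -0.434] gap 0.0003155912444743575 j [-0.302  0.54  -0.536  1.713  0.323  0.977 -2.229]
the job is handed in; nothing more can be done
None
```

I pointed with closed fingers straight down at the salt shaker, then the pepper mill, then the middle spice jar. I held each for more than 2 s with the fingertips about 30 mm above the top. Between them I travelled with the fingertips at about 0.275–0.285 m.

The job was handed in at 18.1 s, with the arm still pointing at the middle jar.

- **Position:** the final fingertip position was within about 2 mm of the measured centre of the middle jar's cap. The three cameras agreed to 2–5 mm on where each target was; the largest gap was 5 mm between the top and scene views of the mill.
- **Contact:** the wrist force readings I took were all noise level, about 1.5 N or less, so I saw no sign of touching anything. No check failed.

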